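# Hang the sampling dipper on the stand's hook to drip dry

## Robot

A 6-joint arm with a two-finger parallel gripper is mounted at the origin on the work surface. World frame = base frame: x ahead of the robot, y to its left, z up, the work surface at z = 0. Lengths are in m, angles in rad, forces in N, time in s.
With the tool pointing down it reaches from about 0.375 to 0.975 m from the base axis. Payload 3.8 kg.
Tool frame: the origin (TCP) lies midway between the tips of the shut fingers; the grasp point (between the pads) lies 19 mm behind it; z points along the fingers, y is the line along which they close (so a half turn about z gives the same grasp; the last joint's range is limited). The gripper opens to 85 mm and grips with 20 to 120 N. Pads are 22 mm wide; open, the fingers measure 114 mm over their backs; the gripper's body (76 mm by 85 mm) begins 54 mm behind the grasp point. The pads swing forward as they close: fully open they stand 13 mm farther back than shut.
Start: joints at [1.179, 0.264, 1.604, -0, 1.274, -0.037], TCP at [0.234, 0.633, 0.231] pointing down, gripper open.
Joint ranges: [-2.63, 2.63], [-0.94, 2.18], [0.31, 2.57], [-1.31, 4.45], [0, 2.66], [-2.55, 2.55]. Speed limits (rad/s): [2.57, 2.57, 3.14, 3.14, 3.14, 3.14].

## Interface

Orientations are given as a rotation vector (axis times angle).
In Python, from workcell import read_state, vision, ticket gives the robot as it stands. The module is installed in compiled form; this text tells all that it offers.
- The arm moves only by the tool jog_arm, never from a script. Its arguments are lists of equal length, an entry for each row: "turn": the turn, a rotation vector about the tool's x, y, z in rad, a list of three; "delta_pos": the shift along the tool's x, y, z in m, a list of three; "gripper": the finger opening in m, from 0 to 0.0854. In form: {"turn": [[rx, ry, rz], ...], "delta_pos": [[dx, dy, dz], ...], "gripper": [gripper, ...]}. A call has 1 to 20 rows; each row shifts and turns the commanded pose from where the row before left it, along the tool's axes as they then stand; what a row does not reach is not made up. A row lasts 1/12 s, in which the tool goes at most 41.7 mm and 7.16 degrees, less where a joint would pass 70% of its speed; a pose out of reach is approached as far as the arm can. A call with a gripper value outside its range is refused whole. The fingers move at their own pace and stop on an object; "grip_force" is the grip in N (left out, the last holds). Time passes only in rows, so rows that do not move let the fingers close. It gives the time, the measured TCP pose, the force, the opening and the grip force at its end, in the units of the state.
- read_state(): the state, without advancing time (a new reading comes with each control period).
- vision.read_camera(name): name is "scene" or "top"; returns the picture (400x640x3 uint8, red, green, blue); there is no depth.
- vision.calibration(name): a dict with "vfov" (degrees; the focal length in pixels is half the picture's height over the tangent of half this angle, whatever the lens; pixels are square), "cx", "cy" (the principal point, pixels), "dist" ([k1, k2, p1, p2, k3] as OpenCV has them; the pictures are not rectified), "R" (3x3) and "t" (3): a world point X has camera coordinates R X + t. Camera axes: x right, y down, z forward; pixel columns grow to the right and rows downward; lengths in m; the calibration is good to about 2 mm. A picture is of the moment at which its call begins. calibration takes no time and is no camera call.
- ticket.finish_job(): hands the job in; it is judged then, once.
The state is a dict: "time": time; "q": joint angles; "joint_vel": joint speeds; "joint_torque": joint torques, N m; "tool_pos": TCP position; "tcp_rot": TCP orientation; "wrist_force": force on the tool from outside, world axes, zero at the start; "torque": the same for the moment, N m; "width": opening from 0.0 (shut) to 1.0 (fully open); "grip_force": force on a finger pad.
Only numpy, scipy, OpenCV 4.12 (cv2) and the standard library are available. Lean on these libraries where they do the work, as an engineer would, in place of code of your own. Each camera call takes 0.05 s, during which the arm holds its last target. There are 200 camera calls.

## Task

Pick up the steel sampling dipper standing on the bench and hang it by the eye of its handle in the bend of the hook on the support stand, with the cup on the side away from the stand's upright rod. The cup's weight pulls the handle aslant, so ease the eye down until the hook carries it, let it take its hanging slope while you still have hold of it, and only then let go: no drop, no swing, no leaning on the hook. Do not push the stand about or disturb the other things on the bench.

Things in the scene. Friction and masses are not known exactly. Their poses are not given: they have to be found in the camera images.
- dipper: Stainless steel dipper, 218 mm tall, 0.26 to 0.40 kg, standing on its cup (68 mm across, 62 mm high). Origin: centre of the cup's underside; z up, +x from the cup to the handle. Handle: upright strip at x = 36.5 mm, 4 mm thick (x), 18 mm wide (y), from z = 12 to 166 mm, with a long closed eye on top. Centre of mass at about x = 8, z = 45 mm, to the cup's side of the handle.
- dipper_eye (a point): Centre of the handle's eye, dipper frame (36.5, 0, 191) mm. The eye is a flat long oval in the y-z plane, outside 34 mm wide (y), 54 mm high (z), 7 mm thick (x); its opening is 20 mm wide and 40 mm high. Its flat upright sides are the place to grip. Axes as the dipper's.
- dipper_crown (a point): Middle of the underside of the eye's top bar (round, 7 mm thick, along y), dipper frame (36.5, 0, 211) mm: this bears on the hook. Hung freely from it, the dipper leans about 0.17 rad: the handle's lower end moves towards the dipper's +x side, until the centre of mass is under the crown.
- dipper_lip (a point): Point of the cup's rim farthest from the handle, dipper frame (-34, 0, 62) mm.
- stand: Laboratory support stand, loose, 2 kg; slides if pushed with about 10 N or more. Origin: centre of the underside of its base (230 mm along x, 150 mm along y, 12 mm thick). Upright rod 12 mm thick at x = +78 mm, 340 mm high. A boss head clamped on it (30 mm cube, thumbscrews out to y = +37 and -35 mm) holds the hook, which points along -x from the rod; see hook_line.
- hook_line (a point): Fixed point of the stand, stand frame (-8, 0, 267) mm, axes as the stand's. The bend of the hook is straight above or below it: the boss head is clamped anew each time, so the top of the rod in the bend is anywhere within 8 mm above or below this point (not measured: find it by feel or by eye). The boss head's top is 19 mm above the top of the bend.
- tip_line (a point): Fixed point of the stand, stand frame (-29, 0, 267) mm, plumb with the end of the hook's tip. The hook is a 7 mm round rod in the stand's x-z plane: the bend is level 4 mm to either side of x = -8 mm; towards +x it rises 7 mm to the straight shank (x = +11 mm to the boss head at +59 mm); towards -x it rises 10 mm to the upturned tip. Bend and tip together are 17 mm high.
- tube_rack: Bystander: wire test-tube rack, 80 x 220 x 77 mm, origin at the centre of its underside.
- beaker: Bystander: glass beaker, 68 mm across, 90 mm high, origin at the centre of its underside.
- tape_roll: Bystander: roll of paper tape lying flat, 96 mm across, 24 mm high, origin at the centre of its underside.

How it is judged:
On the way, in this order (a step that is already met when the one before it is completed fails the run):
1. the dipper is lifted clear of the bench, held in the fingers (height (world z) of dipper above 0.02 m and contact force between the fingers and dipper above 0.3 N), for 0.2 s.
2. the crown of the eye bears on the bend of the hook while the fingers still have hold of the dipper (contact force between dipper and stand above 1 N and contact force between the fingers and dipper above 0.1 N and x of dipper_crown in the frame of hook_line between -0.01 and 0.01 m and z of dipper_crown in the frame of hook_line between -0.012 and 0.013 m), for 0.2 s.
At the end, for the whole second after the job is handed in: The dipper hangs at rest (below 40 mm/s and 0.3 rad/s) from the hook, released: the crown of its eye rests on the bend of the hook, within 8 mm of the bend's middle along and across the hook, the cup's lip at least 20 mm out on the tip's side, the stand upright (x of dipper_crown in the frame of hook_line between -0.008 and 0.008 m and y of dipper_crown in the frame of hook_line between -0.008 and 0.008 m and z of dipper_crown in the frame of hook_line between -0.012 and 0.013 m and x of dipper_lip in the frame of hook_line below -0.02 m and contact force between dipper and stand above 1 N and linear speed of dipper below 0.04 m/s and angular speed of dipper below 0.3 rad/s and angle between stand's own z axis and vertical below 0.03 rad); the robot touches nothing.
It fails at once if the dipper is pressed or knocked against the stand or its hook with more than 12 N (contact force between dipper and stand above 12 N).
It fails at once if the dipper, let go above the bench, drops or swings (faster than 0.8 rad/s or 150 mm/s) (height (world z) of dipper above 0.02 m and contact force between the fingers and dipper below 0.02 N and (angular speed of dipper above 0.8 rad/s or linear speed of dipper above 0.15 m/s)).
It fails at once if the stand is pushed more than 15 mm (distance of stand from where it was at the start of the episode above 0.015 m).
It fails at once if a bystander is moved more than 20 mm (distance of any of tube_rack, beaker, tape_roll from where it was at the start of the episode above 0.02 m).
It also fails if it takes over 72 s, if anything falls off the work surface, if the arm or the gripper's body presses on something with over 40 N, if the wrist force passes 120 N, or if a joint passes its speed limit or range.

## Working session

There is one attempt and no reset: what is moved stays moved. The work goes in short steps, Python scripts to look and compute and a tool call to move; the robot and the scene stay as the last step left them, time stands still between calls to the robot, and variables do not carry over. Pictures are saved under pics/ and viewed, at most 10 in all, crops included, and the job is handed in when it is done.

Besides the shell and the picture viewer there is one more tool, called after ">>>" in YAML: its name, and indented under it one key for each argument. jog_arm: Moves the arm, as the interface text tells. Its arguments: {"type":"object","properties":{"turn":{"type":"array","items":{"type":"array","items":{"type":"number"}}},"delta_pos":{"type":"array","items":{"type":"array","items":{"type":"number"}}},"gripper":{"type":"array","items":{"type":"number"}},"grip_force":{"type":"number"}},"required":["turn","delta_pos","gripper"]}

```bash
mkdir -p pics
python3 - <<'E'
from workcell import read_state, vision
import cv2,json
s=read_state();print(s)
for n in("scene","top"):
    im=vision.read_camera(n);cv2.imwrite(f"pics/{n}0.png",im[:,:,::-1])
    print(n,vision.calibration(n))
E
```

```text
{'time': 0.0, 'q': array([ 1.17908681e+00,  2.64776596e-01,  1.60543379e+00,  1.38565093e-05,
        1.27366433e+00, -3.69053343e-02]), 'joint_vel': array([-0.00056494,  0.00104434, -0.00086974,  0.00016338,  0.00210201,
       -0.00031997]), 'joint_torque': array([ 4.96079501e-04, -5.15098894e+01, -3.67318904e+01,  2.67577235e-05,
        1.29862136e-02,  9.94381963e-06]), 'tool_pos': array([0.23421394, 0.63226364, 0.22991393]), 'tcp_rot': array([-0.55432441, -3.09179335,  0.00349767]), 'wrist_force': array([ 0.1820126 ,  0.4884797 , -0.87752242]), 'torque': array([-0.02352353, -0.06019689,  0.02141043]), 'grip_force': 0.0, 'width': 1.0012692671373233}
scene {'vfov': 43.07877884437014, 'cx': 316.2669899645471, 'cy': 198.2516331330443, 'dist': array([-0.05647349,  0.        ,  0.        ,  0.        ,  0.        ]), 'R': array([[ 0.75187353,  0.65929434,  0.00414476],
       [ 0.50254081, -0.56901641, -0.65090173],
       [-0.42677739,  0.49147869, -0.75915068]]), 't': array([-0.42971604, -0.15373529,  1.63686191])}
top {'vfov': 43.05474049947931, 'cx': 310.83187110156695, 'cy': 203.87730765278803, 'dist': array([-0.11250273,  0.        ,  0.        ,  0.        ,  0.        ]), 'R': array([[-0.00261752, -0.99999287, -0.00272324],
       [-0.99644151,  0.00283763, -0.08423938],
       [ 0.08424651,  0.00249305, -0.99644182]]), 't': array([1.35635058e-03, 5.56179779e-01, 1.60744820e+00])}
```

View pics/scene0.png

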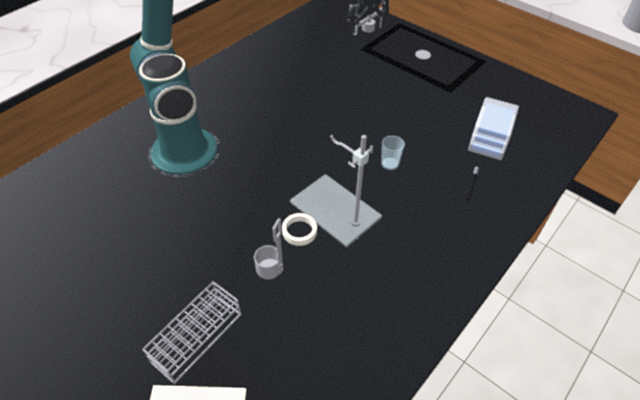

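View pics/top0.png

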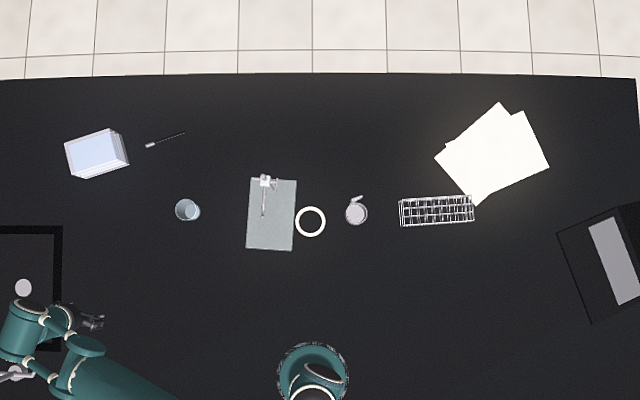

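The scene view shows the dipper at about (268,255), with its eye at (278,228). The stand's rod foot is at (356,222) and the hook tip at (333,138). In the top view the dipper's cup is at (356,213) with the handle at (358,198), the hook runs (264,215)→(265,185), and the tape is at (311,221). I'll take one zoomed composite to get exact pixels.

Run:
```python
import cv2,numpy as np
t=cv2.imread("pics/top0.png");s=cv2.imread("pics/scene0.png")
def crop(im,x,y,w,h,k):
    c=cv2.resize(im[y:y+h,x:x+w],None,fx=k,fy=k,interpolation=cv2.INTER_CUBIC)
    for i in range(0,w,10):
        cv2.putText(c,str(x+i),(i*k,8),0,.3,(0,255,255),1); c[:4 if i%10 else 12,i*k]=(0,255,255)
    for j in range(0,h,10):
        cv2.putText(c,str(y+j),(0,j*k+4),0,.3,(0,255,255),1)
    return c
a=crop(t,240,168,80,90,5);b=crop(t,335,185,40,45,8)
c=crop(s,325,125,55,50,7);d=crop(s,245,210,50,75,6)
W=np.zeros((600,800,3),np.uint8)
def put(i,x,y):
    h,w=i.shape[:2];h=min(h,600-y);w=min(w,800-x);W[y:y+h,x:x+w]=i[:h,:w]
put(crop(t,240,170,62,50,6),0,0);put(b,400,0);put(c,0,310);put(d[:, :],420,365) if 0 else put(crop(s,250,212,45,40,6),420,365)
cv2.imwrite("pics/z0.png",W)
```

```text
(no output)
```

View pics/z0.png

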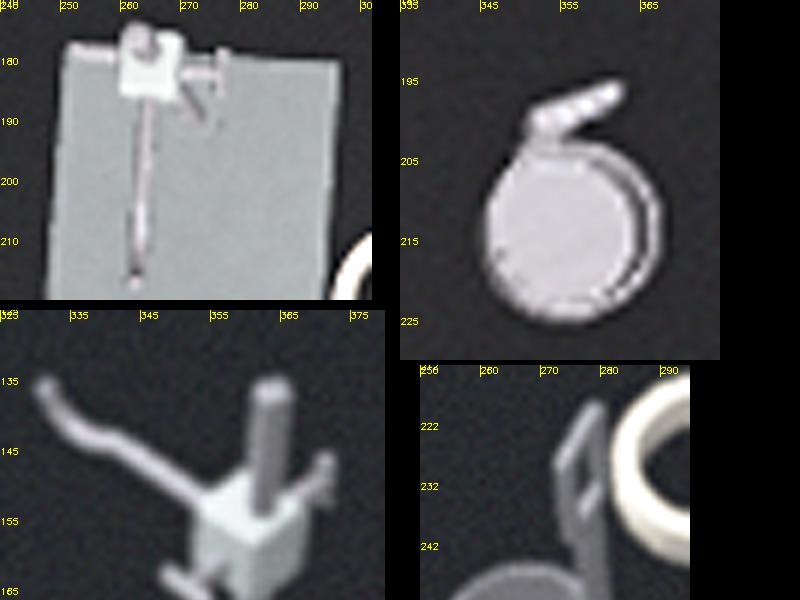

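The zoom shows:
- **Top view, dipper:** the crown bar runs (352,200.3)–(362.5,196.2), and the cup rim is centred near (356,213.5).
- **Top view, hook:** it runs (264,187) to the tip at (262.3,216.5).
- **Scene view:** the hook tip is at about (330.5,135.5), and the rod top at (363,136).

```bash
cat > h.py <<'E'
import numpy as np,cv2
from workcell import read_state, vision
from scipy.spatial.transform import Rotation as Rot
def ray(n,uv):
    c=vision.calibration(n);f=200/np.tan(np.radians(c["vfov"]/2))
    K=np.array([[f,0,c["cx"]],[0,f,c["cy"]],[0,0,1]])
    p=cv2.undistortPoints(np.array([[uv]],float),K,c["dist"])[0,0]
    return -c["R"].T@c["t"], c["R"].T@np.array([*p,1.])
def proj(n,X):
    c=vision.calibration(n);f=200/np.tan(np.radians(c["vfov"]/2))
    K=np.array([[f,0,c["cx"]],[0,f,c["cy"]],[0,0,1]])
    return cv2.projectPoints(np.array(X,float).reshape(-1,1,3),cv2.Rodrigues(c["R"])[0],c["t"],K,c["dist"])[0].reshape(-1,2)
def plane(n,uv,z):
    o,d=ray(n,uv);return o+d*(z-o[2])/d[2]
def tri(uvt,uvs):
    o1,d1=ray("top",uvt);o2,d2=ray("scene",uvs)
    ab=np.linalg.lstsq(np.c_[d1,-d2],o2-o1,rcond=None)[0]
    p,q=o1+ab[0]*d1,o2+ab[1]*d2
    return (p+q)/2,np.linalg.norm(p-q)
E
python3 - <<'E'
from h import *
np.set_printoptions(precision=4,suppress=True)
t=cv2.imread("pics/top0.png")
# base
g=cv2.inRange(t,(90,90,90),(190,190,190));g[:, :235]=0;g[:,300:]=0;g[:165]=0;g[260:]=0
n,l,st,_=cv2.connectedComponentsWithStats(cv2.morphologyEx(g,cv2.MORPH_CLOSE,np.ones((7,7))));i=1+st[1:,4].argmax()
c=max(cv2.findContours((l==i).astype(np.uint8),0,1)[0],key=cv2.contourArea)[:,0]
P=np.array([plane("top",u,.012)[:2] for u in c.astype(float)])
r=cv2.minAreaRect((P*1000).astype(np.float32));print("base",r)
a=plane("top",(264.2,188),.267)-plane("top",(262.3,216.5),.267);print("hookyaw",np.degrees(np.arctan2(a[1],a[0])))
print("tip",tri((262.3,216.),(330.8,136)))
print("rod top", plane("top",(263,176),.34),plane("scene",(363,136),.34))
L,R_=plane("top",(352,200.3),.215),plane("top",(362.5,196.2),.215)
v=L-R_;print("eye top",(L+R_)/2,np.linalg.norm(v),"yaw",np.degrees(np.arctan2(-v[0],v[1])))
print("tri crown",tri((357.2,198.2),(276.3,223.3)))
print("cup rim",plane("top",(356.7,213.5),.062))
E
```

```text
base ((530.9326171875, 120.1555404663086), (169.27066040039062, 243.77914428710938), 86.01396942138672)
hookyaw -3.502424071396266
tip (array([0.5026, 0.1314, 0.2779]), np.float64(0.0014284285498316353))
rod top [0.6027 0.1235 0.34  ] [0.6022 0.1289 0.34  ]
eye top [ 0.5557 -0.1326  0.215 ] 0.03218999878425518 yaw 21.173541370862264
tri crown (array([ 0.5575, -0.1299,  0.2185]), np.float64(0.006057652838621352))
cup rim [ 0.5222 -0.1441  0.062 ]
```

```bash
cat >> h.py <<'E'
def to(X,yaw_y=None):
    s=read_state();R=Rot.from_rotvec(s["tcp_rot"]).as_matrix();d=np.array(X)-s["tool_pos"]
    print("t",round(s["time"],2),"pos",s["tool_pos"].round(4),"tool delta",(R.T@d).round(4),"y-axis yaw",np.degrees(np.arctan2(R[1,1],R[0,1])).round(2),"zaxis",R[:,2].round(4),"F",s["wrist_force"].round(2),"w",round(s["width"]*85.4,1),"g",round(s["grip_force"],1))
    if yaw_y is not None:
        print("turn z by rad",-((np.radians(yaw_y)-np.arctan2(R[1,1],R[0,1])+np.pi)%(2*np.pi)-np.pi))
E
python3 - <<'E'
from h import *
np.set_printoptions(precision=4,suppress=True)
to((.556,-.132,.42),-69.5)
C=np.array([plane("top",u,.012) for u in [(251.3,177.5),(296.5,181),(293,251),(246,248)]]);print(C,C.mean(0))
E
```

```text
t 0.1 pos [0.2342 0.6323 0.2301] tool delta [-0.5672 -0.6054 -0.1887] y-axis yaw 69.67 zaxis [-0.0008 -0.0019 -1.    ] F [-0.58 -0.09  0.04] w 85.3 g 0.0
turn z by rad 2.4290503326435062
[[0.644  0.1938 0.012 ]
 [0.632  0.0463 0.012 ]
 [0.4051 0.0576 0.012 ]
 [0.4149 0.2094 0.012 ]] [0.524  0.1268 0.012 ]
```

>>> jog_arm:
  turn:
    - [0,0,0]
    - [0,0,0]
    - [0,0,0]
    - [0,0,0]
    - [0,0,0]
    - [0,0,0]
    - [0,0,0]
    - [0,0,0]
    - [0,0,0]
    - [0,0,0]
    - [0,0,0]
    - [0,0,0]
    - [0,0,0]
    - [0,0,0]
    - [0,0,0]
    - [0,0,0]
    - [0,0,0]
    - [0,0,0]
    - [0,0,0]
    - [0,0,0]
  delta_pos:
    - [0,0,-0.038]
    - [0,0,-0.038]
    - [0,0,-0.038]
    - [0,0,-0.038]
    - [0,0,-0.038]
    - [-0.0258,-0.0275,0]
    - [-0.0258,-0.0275,0]
    - [-0.0258,-0.0275,0]
    - [-0.0258,-0.0275,0]
    - [-0.0258,-0.0275,0]
    - [-0.0258,-0.0275,0]
    - [-0.0258,-0.0275,0]
    - [-0.0258,-0.0275,0]
    - [-0.0258,-0.0275,0]
    - [-0.0258,-0.0275,0]
    - [-0.0258,-0.0275,0]
    - [-0.0258,-0.0275,0]
    - [-0.0258,-0.0275,0]
    - [-0.0258,-0.0275,0]
    - [-0.0258,-0.0275,0]
  gripper: [0.085,0.085,0.085,0.085,0.085,0.085,0.085,0.085,0.085,0.085,0.085,0.085,0.085,0.085,0.085,0.085,0.085,0.085,0.085,0.085]

```text
time: 1.77
tool_pos: [0.4541, 0.1099, 0.421]
tcp_rot: [-0.554, -3.092, -0.0]
wrist_force: [1.0, 0.4, -0.8]
width: 0.994
grip_force: 0.0
```

>>> jog_arm:
  turn:
    - [0,0,0]
    - [0,0,0]
    - [0,0,0]
    - [0,0,0]
    - [0,0,0]
    - [0,0,0]
    - [0,0,0]
  delta_pos:
    - [-0.0258,-0.0275,0]
    - [-0.0258,-0.0275,0]
    - [-0.0258,-0.0275,0]
    - [-0.0258,-0.0275,0]
    - [-0.0258,-0.0275,0]
    - [-0.0258,-0.0275,0]
    - [-0.0258,-0.0275,0]
  gripper: [0.085,0.085,0.085,0.085,0.085,0.085,0.085]

```text
time: 2.35
tool_pos: [0.5567, -0.1335, 0.4207]
tcp_rot: [-0.555, -3.091, -0.0]
wrist_force: [1.2, 0.4, -0.3]
width: 0.994
grip_force: 0.0
```

>>> jog_arm:
  turn:
    - [0,0,0.1214]
    - [0,0,0.1214]
    - [0,0,0.1214]
    - [0,0,0.1214]
    - [0,0,0.1214]
    - [0,0,0.1214]
    - [0,0,0.1214]
    - [0,0,0.1214]
    - [0,0,0.1214]
    - [0,0,0.1214]
    - [0,0,0.1214]
    - [0,0,0.1214]
    - [0,0,0.1214]
    - [0,0,0.1214]
    - [0,0,0.1214]
    - [0,0,0.1214]
    - [0,0,0.1214]
    - [0,0,0.1214]
    - [0,0,0.1214]
    - [0,0,0.1214]
  delta_pos:
    - [0,0,0]
    - [0,0,0]
    - [0,0,0]
    - [0,0,0]
    - [0,0,0]
    - [0,0,0]
    - [0,0,0]
    - [0,0,0]
    - [0,0,0]
    - [0,0,0]
    - [0,0,0]
    - [0,0,0]
    - [0,0,0]
    - [0,0,0]
    - [0,0,0]
    - [0,0,0]
    - [0,0,0]
    - [0,0,0]
    - [0,0,0]
    - [0,0,0]
  gripper: [0.085,0.085,0.085,0.085,0.085,0.085,0.085,0.085,0.085,0.085,0.085,0.085,0.085,0.085,0.085,0.085,0.085,0.085,0.085,0.085]

```text
time: 4.02
tool_pos: [0.5563, -0.1315, 0.4206]
tcp_rot: [-3.092, -0.551, 0.002]
wrist_force: [-0.1, -0.4, -0.1]
width: 0.995
grip_force: 0.0
```

Run:
```python
from h import *
to((.556,-.132,.25),-69.5)
s=vision.read_camera("scene")[:,:,::-1];
cv2.imwrite("pics/s1.png",cv2.resize(s[150:300,180:400],None,fx=3.5,fy=3.5))
```

```text
t 4.02 pos [ 0.5563 -0.1315  0.4206] tool delta [-0.0003  0.0005  0.1706] y-axis yaw -69.79 zaxis [-1.2e-03  4.0e-04 -1.0e+00] F [-0.06 -0.41 -0.08] w 85.0 g 0.0
turn z by rad -0.00498725019248436
```

View pics/s1.png

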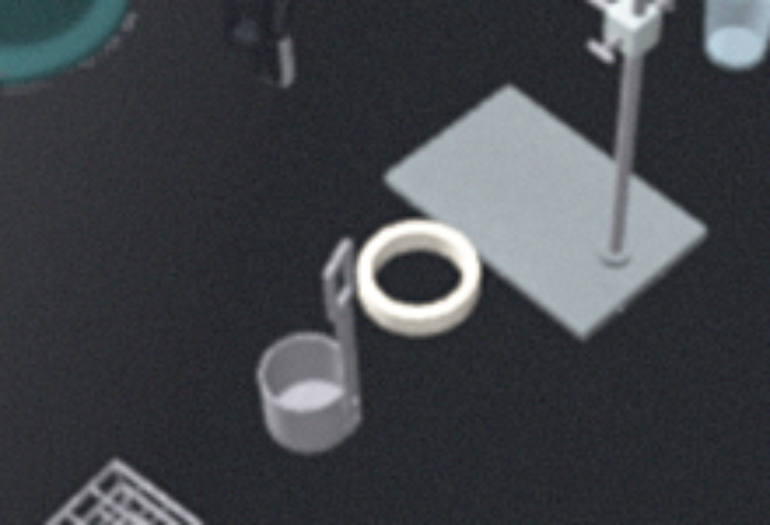

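The view shows the eye at crop (340,283), which is scene pixel (277,231), with the gripper hovering above it. I'll go down and grip.

>>> jog_arm:
  turn:
    - [0,0,0]
    - [0,0,0]
    - [0,0,0]
    - [0,0,0]
    - [0,0,0]
    - [0,0,0]
    - [0,0,0]
    - [0,0,0]
    - [0,0,0]
    - [0,0,0]
    - [0,0,0]
  delta_pos:
    - [0,0,0.03]
    - [0,0,0.03]
    - [0,0,0.03]
    - [0,0,0.03]
    - [0,0,0.03]
    - [0,0,0.03]
    - [0,0,0.025]
    - [0,0,0.02]
    - [0,0,0.02]
    - [0,0,0.01]
    - [0,0,0]
  gripper: [0.085,0.085,0.085,0.085,0.085,0.085,0.085,0.085,0.085,0.085,0.085]

```text
time: 4.98
tool_pos: [0.5542, -0.1309, 0.1628]
tcp_rot: [-3.088, -0.563, 0.009]
wrist_force: [-0.2, 0.1, -0.7]
width: 0.993
grip_force: 0.0
```

Run:
```python
from h import *
to((.556,-.132,.166),-69.5)
s=vision.read_camera("scene")[:,:,::-1];t=vision.read_camera("top")[:,:,::-1]
cv2.imwrite("pics/s2.png",np.hstack([cv2.resize(s[190:280,230:310],(400,450),interpolation=2),cv2.resize(t[165:255,315:395],(400,450),interpolation=2)]))
```

```text
t 4.98 pos [ 0.5542 -0.1309  0.1628] tool delta [ 0.0013  0.0017 -0.0032] y-axis yaw -69.35 zaxis [-0.0062  0.0017 -1.    ] F [-0.19  0.1  -0.66] w 84.8 g 0.0
turn z by rad 0.0025957232880742254
```

View pics/s2.png

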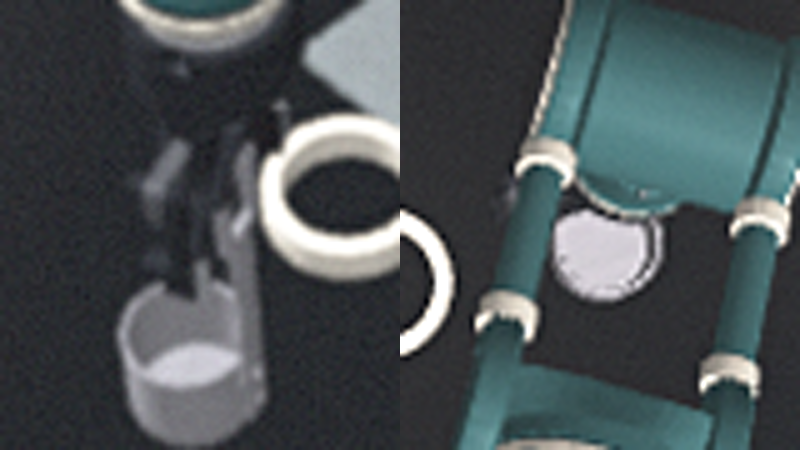

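The scene crop shows the eye at about (278,230), between the open fingers. I'll close on it.

>>> jog_arm:
  turn:
    - [0,0,0]
    - [0,0,0]
    - [0,0,0]
    - [0,0,0]
    - [0,0,0]
    - [0,0,0]
    - [0,0,0]
    - [0,0,0]
    - [0,0,0]
    - [0,0,0]
  delta_pos:
    - [0.001,0,-0.003]
    - [0,0,0]
    - [0,0,0]
    - [0,0,0]
    - [0,0,0]
    - [0,0,0]
    - [0,0,0]
    - [0,0,0]
    - [0,0,0]
    - [0,0,0]
  gripper: [0.07,0.06,0.055,0.05,0.045,0.04,0.035,0.03,0.025,0.025]
  grip_force: 40

```text
time: 5.92
tool_pos: [0.5576, -0.1309, 0.1695]
tcp_rot: [-3.091, -0.56, -0.0]
wrist_force: [0.3, 1.6, 1.9]
width: 0.393
grip_force: 40.5
```

>>> jog_arm:
  turn:
    - [0,0,0]
    - [0,0,0]
    - [0,0,0]
    - [0,0,0]
    - [0,0,0]
    - [0,0,0]
    - [0,0,0]
  delta_pos:
    - [0,0,0]
    - [0,0,0]
    - [0,0,0]
    - [0,0,-0.01]
    - [0,0,-0.02]
    - [0,0,-0.02]
    - [0,0,0]
  gripper: [0.02,0.02,0.02,0.02,0.02,0.02,0.02]

```text
time: 6.5
tool_pos: [0.5596, -0.1323, 0.2231]
tcp_rot: [3.087, 0.56, 0.008]
wrist_force: [2.4, -0.6, -2.7]
width: 0.392
grip_force: 40.6
```

Run:
```python
from h import *
to((.517,.130,.42),-93.5)
s=vision.read_camera("scene")[:,:,::-1];t=vision.read_camera("top")[:,:,::-1]
cv2.imwrite("pics/s3.png",np.hstack([cv2.resize(s[190:280,230:310],(400,450),interpolation=2),cv2.resize(t[165:255,315:395],(400,450),interpolation=2)]))
```

```text
t 6.5 pos [ 0.5596 -0.1323  0.2231] tool delta [ 0.0532 -0.2597 -0.1978] y-axis yaw -69.44 zaxis [ 0.0058 -0.0027 -1.    ] F [ 2.38 -0.64 -2.71] w 33.5 g 40.6
turn z by rad 0.4200067868885409
```

View pics/s3.png

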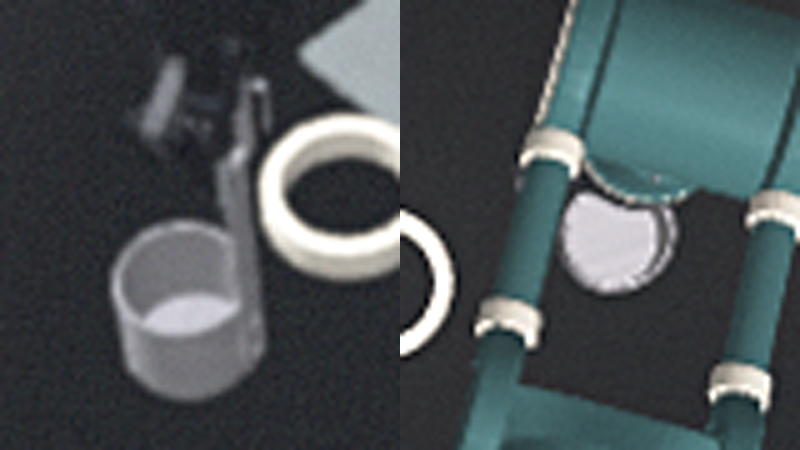

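The dipper is held: opening 33.5 mm, upright, eye between the pads. I'll carry it to a spot in front of the hook tip, align the yaw and tilt it.

>>> jog_arm:
  turn:
    - [0,0,0]
    - [0,0,0]
    - [0,0,0]
    - [0,0,0]
    - [0,0,0]
    - [0,0,0]
    - [0,0,0]
    - [0,0,0]
    - [0,0,0]
    - [0,0,0]
    - [0,0,0]
    - [0,0,0]
    - [0,0,0]
    - [0,0,0]
    - [0,0,0]
    - [0,0,0]
    - [0,0,0]
    - [0,0,0]
  delta_pos:
    - [0,0,-0.02]
    - [0,0,-0.02]
    - [-0.001,-0.01,0]
    - [-0.0025,-0.02,0]
    - [-0.0025,-0.02,0]
    - [-0.0025,-0.02,0]
    - [-0.0025,-0.02,0]
    - [-0.0025,-0.02,0]
    - [-0.0025,-0.02,0]
    - [-0.0025,-0.02,0]
    - [-0.0025,-0.02,0]
    - [-0.0025,-0.02,0]
    - [-0.0025,-0.02,0]
    - [-0.0025,-0.02,0]
    - [-0.0025,-0.02,0]
    - [-0.0025,-0.02,0]
    - [-0.0025,-0.02,0]
    - [-0.001,-0.01,0]
  gripper: [0.02,0.02,0.02,0.02,0.02,0.02,0.02,0.02,0.02,0.02,0.02,0.02,0.02,0.02,0.02,0.02,0.02,0.02]

```text
time: 8.1
tool_pos: [0.4148, 0.1382, 0.2567]
tcp_rot: [-3.09, -0.563, 0.006]
wrist_force: [-0.5, 0.3, -4.5]
width: 0.389
grip_force: 41.1
```

>>> jog_arm:
  turn:
    - [0,0,0.07]
    - [0,0,0.07]
    - [0,0,0.07]
    - [0,0,0.07]
    - [0,0,0.07]
    - [0,0,0.07]
    - [0,0.03,0]
    - [0,0.03,0]
    - [0,0.03,0]
    - [0,0.03,0]
    - [0,0.03,0]
    - [0,0.02,0]
    - [0,0,0]
    - [0,0,0]
    - [0,0,0]
  delta_pos:
    - [0,0,0]
    - [0,0,0]
    - [0,0,0]
    - [0,0,0]
    - [0,0,0]
    - [0,0,0]
    - [0,0,0]
    - [0,0,0]
    - [0,0,0]
    - [0,0,0]
    - [0,0,0]
    - [0,0,0]
    - [0,0,0]
    - [0,0,0]
    - [0,0,0]
  gripper: [0.02,0.02,0.02,0.02,0.02,0.02,0.02,0.02,0.02,0.02,0.02,0.02,0.02,0.02,0.02]

```text
time: 9.35
tool_pos: [0.4175, 0.1368, 0.2595]
tcp_rot: [3.124, -0.095, 0.267]
wrist_force: [0.4, -0.1, -4.4]
width: 0.387
grip_force: 41.1
```

Run:
```python
from h import *
to((.45,.134,.25),-93.5)
s=vision.read_camera("scene")[:,:,::-1];t=vision.read_camera("top")[:,:,::-1]
cv2.imwrite("pics/s4raw.png",s)
W=np.hstack([cv2.resize(s[90:210,270:390],(600,600),interpolation=2),cv2.resize(t[160:280,230:270],(200,600),interpolation=2)])
cv2.imwrite("pics/s4.png",W)
```

```text
t 9.35 pos [0.4175 0.1368 0.2595] tool delta [0.0305 0.0008 0.0149] y-axis yaw -93.49 zaxis [ 0.1692 -0.0102 -0.9855] F [ 0.37 -0.05 -4.36] w 33.1 g 41.1
turn z by rad 0.0002500005084180579
```

View pics/s4.png

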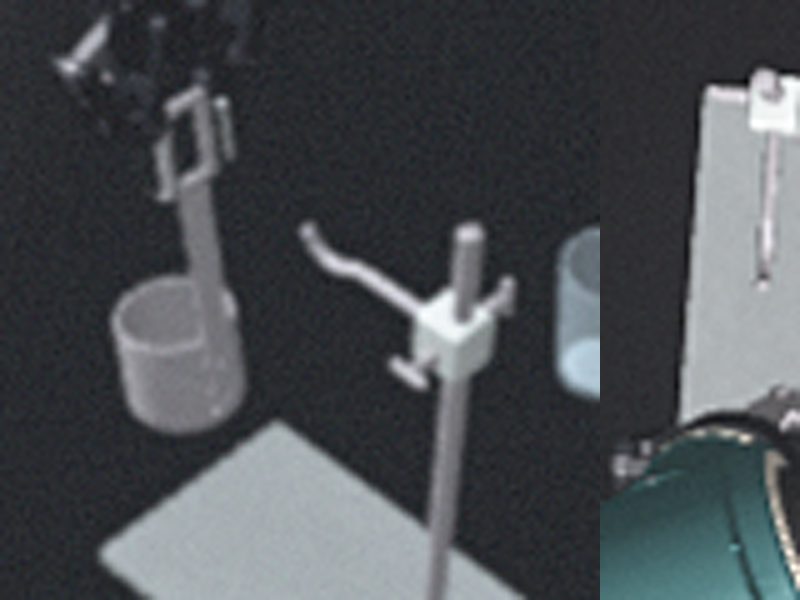

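The scene crop (5x, origin (270,90)) shows the dipper held with its eye top bar centred near (188,97). That is pixel (307.6,109.4). The hook tip is at (307,230), the bend near (335,265), the shank meets the boss at (418,308), and the rod top is at (468,230).

Run:
```python
from h import *
np.set_printoptions(precision=1,suppress=True)
z=np.array([.1692,-.0102,-.9855]);T=np.array([.4175,.1368,.2595])
for k in (.0415,.0455,.0495):print("bar",k,(proj("scene",T-z*k)-[270,90])*5)
yaw=np.radians(-3.5);R=np.array([[np.cos(yaw),-np.sin(yaw)],[np.sin(yaw),np.cos(yaw)]])
for H in [(.517,.130),(.520,.129)]:
  for h in (.262,.267,.272):
    P=[(-19,10-3.5),(-12+0,-3.5),(0,-3.5),(4,-3.5),(19,3.5),(67,3.5)]
    X=[[*(np.array(H)+R@[a/1000,0]),h+b/1000] for a,b in P]
    print(H,h,((proj("scene",X)-[270,90])*5).tolist().__str__()[:200])
    print("   rodtop",(proj("scene",[*(np.array(H)+R@[.086,0]),.34])-[270,90])*5,"top tip/shank end",(proj("top",[X[0],X[5]])-[230,160])*5+[600,0])
```

```text
bar 0.0415 [[174.2 111.5]]
bar 0.0455 [[173.2 104.9]]
bar 0.0495 [[172.2  98.3]]
(0.517, 0.13) 0.262 [[295.02623304581505, 240.1304123096088], [304.49551115856195, 261.2813727020088], [321.6160017862731, 272.77117685246196], [327.3553838753588, 276.6235099997803], [349.56910634237005, 281.05193972142
   rodtop [[460.7 235.2]] top tip/shank end [[762.6 288.4]
 [773.5 132.8]]
(0.517, 0.13) 0.267 [[295.2533513503346, 232.8198605330347], [304.74965879222424, 254.05597612182078], [321.9215079938755, 265.5479361807936], [327.67821338725383, 269.4010777729892], [349.9608911341221, 273.773343086931
   rodtop [[460.7 235.2]] top tip/shank end [[761.7 287.9]
 [772.7 131.7]]
(0.517, 0.13) 0.272 [[295.48173980644435, 225.46674822319176], [305.0052240367742, 246.7885931075189], [322.2287247163348, 258.2825081107245], [328.0028528732643, 262.1363914177536], [350.3548915531172, 266.4517441689907
   rodtop [[460.7 235.2]] top tip/shank end [[760.8 287.3]
 [771.8 130.6]]
(0.52, 0.129) 0.262 [[298.26444376316744, 243.80671117198517], [307.73600418961024, 264.97543631206753], [324.8941619589593, 276.49762241997536], [330.64619785973775, 280.36082899508415], [352.92249173303446, 284.8316480
   rodtop [[464.4 239.2]] top tip/shank end [[764.5 282.9]
 [775.4 127.3]]
(0.52, 0.129) 0.267 [[298.501390014184, 236.49653954979357], [308.00000378468013, 257.75062412679233], [325.2097567898599, 269.2750901823508], [330.9791958676911, 273.1391472018399], [353.3248367899458, 277.5538708268851
   rodtop [[464.4 239.2]] top tip/shank end [[763.6 282.4]
 [774.5 126.2]]
(0.52, 0.129) 0.272 [[298.7396631039087, 229.14373897980155], [308.26547798580236, 250.483759632788], [325.52712125828407, 262.0103049383303], [331.31406369403436, 265.8751457667796], [353.72946082408816, 270.23302443724
   rodtop [[464.4 239.2]] top tip/shank end [[762.7 281.8]
 [773.7 125.1]]
```

>>> jog_arm:
  turn:
    - [0,0,0]
    - [0,0,0]
    - [0,0,0]
    - [0,0,0]
    - [0,0,0]
    - [0,0,0]
    - [0,0,0]
    - [0,0,0]
    - [0,0,0]
    - [0,0,0]
    - [0,0,0]
  delta_pos:
    - [0.008,0.0004,0.0023]
    - [0.008,0.0004,0.0023]
    - [0.008,0.0004,0.0023]
    - [0.008,0.0004,0.0023]
    - [0.008,0.0004,0.0023]
    - [0.008,0.0004,0.0023]
    - [0.008,0.0004,0.0023]
    - [0.008,0.0004,0.0023]
    - [0,0,0]
    - [0,0,0]
    - [0,0,0]
  gripper: [0.02,0.02,0.02,0.02,0.02,0.02,0.02,0.02,0.02,0.02,0.02]

```text
time: 10.37
tool_pos: [0.4831, 0.1294, 0.2518]
tcp_rot: [3.124, -0.096, 0.265]
wrist_force: [0.4, -0.6, -3.1]
width: 0.388
grip_force: 41.1
```

Run:
```python
from h import *
to((.483,.1296,.252),-93.5)
s=vision.read_camera("scene")[:,:,::-1];t=vision.read_camera("top")[:,:,::-1]
W=np.hstack([cv2.resize(s[100:175,305:375],(560,600),interpolation=2),cv2.resize(t[165:240,240:270],(240,600),interpolation=2)])
cv2.imwrite("pics/s5.png",W)
p=read_state();z=Rot.from_rotvec(p["tcp_rot"]).as_matrix()[:,2]
for k in (.02,.0415,.0455):print("bar",k,(proj("scene",p["tool_pos"]-z*k)-[305,100])*8)
```

```text
t 10.37 pos [0.4831 0.1294 0.2518] tool delta [-0.0001 -0.0002 -0.0002] y-axis yaw -93.52 zaxis [ 0.168  -0.0104 -0.9857] F [ 0.42 -0.58 -3.05] w 33.2 g 41.1
turn z by rad -0.0002770960664770783
bar 0.02 [[145.29156465 273.08576057]]
bar 0.0415 [[137.99048864 217.40553083]]
bar 0.0455 [[136.61410209 206.91108002]]
```

View pics/s5.png

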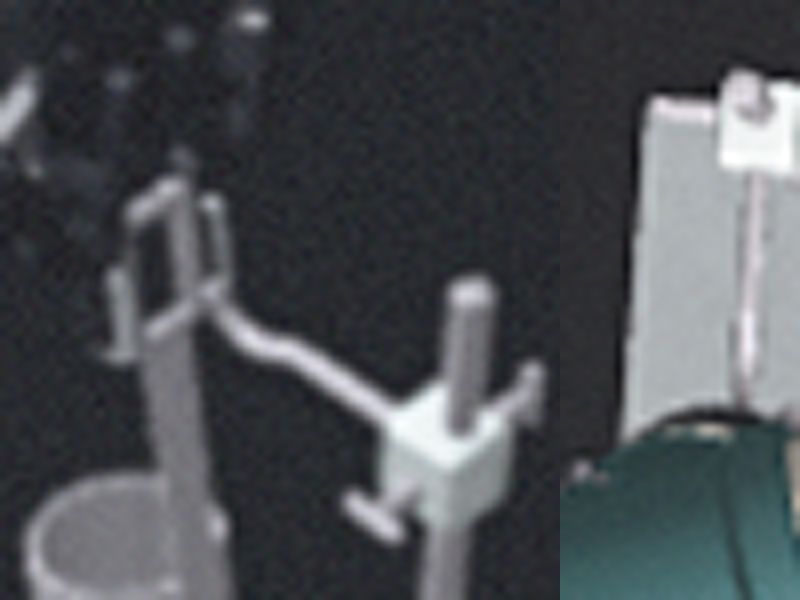

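The crop (8x, origin (305,100)) shows:
- **Eye:** the top bar is centred at (157,199), the opening at about (163,258), and the bottom bar at (177,315).
- **Hook:** the tip is at (213,290), the curve runs through (240,325), (262,343), (285,348) and (310,362), and the shank meets the boss at (385,415).
- **Rod:** its top is at (470,288).

I'll convert these to the robot frame using the bias measured on the eye.

Run:
```python
from h import *
np.set_printoptions(precision=4,suppress=True)
b=np.array([19,-9.])
px=lambda p:(np.array(p)-b)/8+[305,100]
for yawd in (-3.5,):
    rt=plane("scene",px((470,287)),.34);print("rod",rt)
    e=np.array([np.cos(np.radians(yawd)),np.sin(np.radians(yawd)),0]);n=np.array([-e[1],e[0],0])
    for p in [(213,290),(225,308),(240,325),(262,343),(285,348),(310,362),(385,413)]:
        o,d=ray("scene",px(p));X=o+d*((rt-o)@n)/(d@n)
        print(p,"stand x",round(78+(X-rt)@e*1000,1),"z",X[2].round(4),"xy",X[:2])
for z in (.27,.275):print("top tip",plane("top",(262.4,215.6),z))
print("top rod",plane("top",(240+187/8,165+90/8),.34))
```

```text
rod [0.6014 0.1237 0.34  ]
(213, 290) stand x -23.8 z 0.2727 xy [0.4998 0.1299]
(225, 308) stand x -18.4 z 0.2685 xy [0.5052 0.1296]
(240, 325) stand x -11.8 z 0.2656 xy [0.5118 0.1292]
(262, 343) stand x -2.2 z 0.2642 xy [0.5214 0.1286]
(285, 348) stand x 7.6 z 0.2685 xy [0.5311 0.128 ]
(310, 362) stand x 18.2 z 0.2696 xy [0.5417 0.1273]
(385, 413) stand x 49.8 z 0.2693 xy [0.5733 0.1254]
top tip [0.5036 0.1314 0.27  ]
top tip [0.5033 0.1309 0.275 ]
top rod [0.602  0.1225 0.34  ]
```

>>> jog_arm:
  turn:
    - [0,0,0]
    - [0,0,0]
    - [0,0,0]
    - [0,0,0]
    - [0,0,0]
    - [0,0,0]
    - [0,0,0]
    - [0,0,0]
    - [0,0,0]
    - [0,0,0]
    - [0,0,0]
    - [0,0,0]
    - [0,0,0]
  delta_pos:
    - [-0.0005,-0.0008,0.0025]
    - [-0.0005,-0.0007,0.0025]
    - [0,0,0]
    - [0.005,0,0.00085]
    - [0.005,0,0.00085]
    - [0.005,0,0.00085]
    - [0.005,0,0.00085]
    - [0.005,0,0.00085]
    - [0.005,0,0.00085]
    - [0.005,0,0.00085]
    - [0.005,0,0.00085]
    - [0,0,0]
    - [0,0,0]
  gripper: [0.02,0.02,0.02,0.02,0.02,0.02,0.02,0.02,0.02,0.02,0.02,0.02,0.02]

```text
time: 11.55
tool_pos: [0.5241, 0.1284, 0.2468]
tcp_rot: [3.124, -0.096, 0.265]
wrist_force: [-0.3, -0.1, -3.5]
width: 0.389
grip_force: 41.1
```

Run:
```python
from h import *
to((.5235,.1284,.2466),-93.5)
s=vision.read_camera("scene")[:,:,::-1];t=vision.read_camera("top")[:,:,::-1]
cv2.imwrite("pics/s6.png",cv2.resize(s[105:180,305:380],(600,600),interpolation=2))
f=[]
for i in range(6): f.append(read_state()["wrist_force"]); vision.read_camera("top")
print(np.mean(f,0),np.std(f,0))
p=read_state();z=Rot.from_rotvec(p["tcp_rot"]).as_matrix()[:,2]
print((proj("scene",p["tool_pos"]-z*.0455)-[305,105])*8+[19,-9])
```

```text
t 11.55 pos [0.5241 0.1284 0.2468] tool delta [-0.0006  0.      0.0001] y-axis yaw -93.52 zaxis [ 0.1684 -0.0104 -0.9857] F [-0.29 -0.1  -3.47] w 33.2 g 41.1
turn z by rad -0.0003699460200072835
[-0.29953748 -0.21275916 -3.56728776] [0.41939619 0.31285726 0.39410616]
[[252.35839391 229.23257209]]
```

View pics/s6.png

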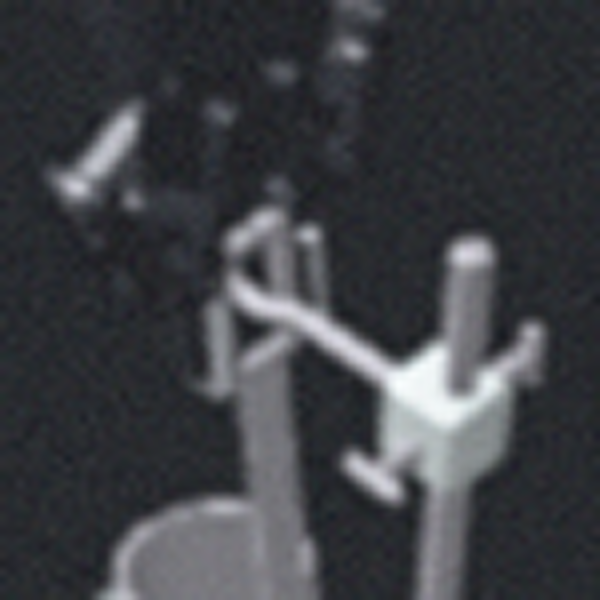

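The crop (8x, origin (305,105)) shows the hook passing through the eye: top bar at about (252,228), bend at (265,300), bottom bar at (268,350). Next I'll lower it.

>>> jog_arm:
  turn:
    - [0,0,0]
    - [0,0,0]
    - [0,0,0]
    - [0,0,0]
    - [0,0,0]
    - [0,0,0]
    - [0,0,0]
    - [0,0,0]
    - [0,0,0]
    - [0,0,0]
  delta_pos:
    - [-0.00035,0,0.002]
    - [-0.00035,0,0.002]
    - [-0.00035,0,0.002]
    - [-0.00035,0,0.002]
    - [-0.00035,0,0.002]
    - [-0.00035,0,0.002]
    - [-0.00035,0,0.002]
    - [0,0,0]
    - [0,0,0]
    - [0,0,0]
  gripper: [0.02,0.02,0.02,0.02,0.02,0.02,0.02,0.02,0.02,0.02]

```text
time: 12.78
tool_pos: [0.5239, 0.1285, 0.2328]
tcp_rot: [3.124, -0.096, 0.266]
wrist_force: [0.3, -0.5, -3.3]
width: 0.389
grip_force: 41.1
```

>>> jog_arm:
  turn:
    - [0,0,0]
    - [0,0,0]
    - [0,0,0]
    - [0,0,0]
  delta_pos:
    - [-0.0002,0,0.001]
    - [-0.0002,0,0.001]
    - [0,0,0]
    - [0,0,0]
  gripper: [0.02,0.02,0.02,0.02]

```text
time: 13.12
tool_pos: [0.5237, 0.1285, 0.2306]
tcp_rot: [3.124, -0.096, 0.266]
wrist_force: [0.1, -0.6, -4.4]
width: 0.391
grip_force: 41.1
```

>>> jog_arm:
  turn:
    - [0,0,0]
    - [0,0,0]
    - [0,0,0]
  delta_pos:
    - [-0.0002,0,0.001]
    - [0,0,0]
    - [0,0,0]
  gripper: [0.02,0.02,0.02]

```text
time: 13.37
tool_pos: [0.5236, 0.1285, 0.2296]
tcp_rot: [3.124, -0.096, 0.266]
wrist_force: [0.1, -0.9, -4.2]
width: 0.391
grip_force: 41.1
```

>>> jog_arm:
  turn:
    - [0,0,0]
    - [0,0,0]
    - [0,0,0]
  delta_pos:
    - [-0.0002,0,0.001]
    - [0,0,0]
    - [0,0,0]
  gripper: [0.02,0.02,0.02]

```text
time: 13.62
tool_pos: [0.5236, 0.1285, 0.2286]
tcp_rot: [3.124, -0.096, 0.266]
wrist_force: [0.1, -0.3, -3.3]
width: 0.387
grip_force: 41.1
```

>>> jog_arm:
  turn:
    - [0,0,0]
    - [0,0,0]
    - [0,0,0]
  delta_pos:
    - [-0.0002,0,0.001]
    - [0,0,0]
    - [0,0,0]
  gripper: [0.02,0.02,0.02]

```text
time: 13.87
tool_pos: [0.5236, 0.1285, 0.2275]
tcp_rot: [3.124, -0.096, 0.266]
wrist_force: [0.1, 0.6, -3.2]
width: 0.389
grip_force: 41.1
```

>>> jog_arm:
  turn:
    - [0,0,0]
    - [0,0,0]
    - [0,0,0]
  delta_pos:
    - [-0.0002,0,0.001]
    - [0,0,0]
    - [0,0,0]
  gripper: [0.02,0.02,0.02]

```text
time: 14.12
tool_pos: [0.5236, 0.1285, 0.2265]
tcp_rot: [3.124, -0.096, 0.266]
wrist_force: [0.9, -0.5, -4.3]
width: 0.39
grip_force: 41.1
```

```bash
cat > f.py <<'E'
from h import *
f=[]
for i in range(6): f.append(np.r_[read_state()["wrist_force"],read_state()["torque"]]); vision.read_camera("top")
to((.5235,.1284,.225));print(np.mean(f,0).round(2))
E
python3 f.py
```

```text
t 14.42 pos [0.5236 0.1285 0.2266] tool delta [-0.0004  0.0001  0.0016] y-axis yaw -93.51 zaxis [ 0.1689 -0.0103 -0.9856] F [ 0.33  0.46 -4.62] w 33.2 g 41.1
[ 0.26 -0.02 -4.05  0.01  0.19  0.01]
```

No contact yet, with the crown at about 0.268.

>>> jog_arm:
  turn:
    - [0,0,0]
    - [0,0,0]
    - [0,0,0]
  delta_pos:
    - [-0.0002,0,0.001]
    - [0,0,0]
    - [0,0,0]
  gripper: [0.02,0.02,0.02]

```text
time: 14.67
tool_pos: [0.5235, 0.1285, 0.2254]
tcp_rot: [3.124, -0.096, 0.266]
wrist_force: [0.2, -0.4, -4.3]
width: 0.389
grip_force: 41.1
```

>>> jog_arm:
  turn:
    - [0,0,0]
    - [0,0,0]
    - [0,0,0]
    - [0,0,0]
  delta_pos:
    - [-0.0001,0,0.0007]
    - [0,0,0]
    - [0,0,0]
    - [0,0,0]
  gripper: [0.02,0.02,0.02,0.02]

```text
time: 15.0
tool_pos: [0.5236, 0.1285, 0.2249]
tcp_rot: [3.124, -0.096, 0.266]
wrist_force: [0.5, -0.1, -3.4]
width: 0.389
grip_force: 41.1
```

```bash
python3 f.py
```

```text
t 15.3 pos [0.5236 0.1285 0.2249] tool delta [-0.0001  0.0001 -0.0001] y-axis yaw -93.5 zaxis [ 0.1689 -0.0103 -0.9856] F [-0.26 -0.23 -4.71] w 33.2 g 41.1
[-0.07  0.23 -3.59 -0.    0.16  0.01]
```

>>> jog_arm:
  turn:
    - [0,0,0]
    - [0,0,0]
    - [0,0,0]
    - [0,0,0]
  delta_pos:
    - [-0.0001,0,0.0007]
    - [0,0,0]
    - [0,0,0]
    - [0,0,0]
  gripper: [0.02,0.02,0.02,0.02]

```text
time: 15.63
tool_pos: [0.5238, 0.1285, 0.2244]
tcp_rot: [3.124, -0.096, 0.267]
wrist_force: [-0.8, -0.0, -2.5]
width: 0.391
grip_force: 41.3
```

>>> jog_arm:
  turn:
    - [0,0,0]
    - [0,0,0]
    - [0,0,0]
    - [0,0,0]
  delta_pos:
    - [-0.0001,0,0.0007]
    - [0,0,0]
    - [0,0,0]
    - [0,0,0]
  gripper: [0.02,0.02,0.02,0.02]

```text
time: 15.97
tool_pos: [0.5239, 0.1286, 0.2241]
tcp_rot: [3.124, -0.096, 0.267]
wrist_force: [-2.7, -1.3, 2.6]
width: 0.389
grip_force: 41.7
```

```bash
python3 f.py
```

```text
t 16.27 pos [0.5239 0.1286 0.224 ] tool delta [-0.0002  0.0002 -0.0011] y-axis yaw -93.51 zaxis [ 0.1696 -0.0102 -0.9855] F [-2.21 -0.37  2.89] w 33.7 g 41.9
[-2.39 -0.51  2.74 -0.03  0.34  0.01]
```

The hook has been felt: the vertical force changed by about 6.4 N, with 2.4 N toward -x. So the crown sits on the shank-side slope. I'll back off a little, shift -x by 4 mm and lower again.

>>> jog_arm:
  turn:
    - [0,0,0]
    - [0,0,0]
    - [0,0,0]
    - [0,0,0]
    - [0,0,0]
  delta_pos:
    - [0.0002,0,-0.0012]
    - [-0.002,0,-0.0003]
    - [-0.002,0,-0.0003]
    - [0,0,0]
    - [0,0,0]
  gripper: [0.02,0.02,0.02,0.02,0.02]

```text
time: 16.68
tool_pos: [0.5197, 0.1288, 0.2247]
tcp_rot: [3.124, -0.096, 0.267]
wrist_force: [1.1, -0.4, -0.1]
width: 0.387
grip_force: 41.4
```

```bash
python3 f.py
```

```text
t 16.98 pos [0.5197 0.1288 0.2247] tool delta [0.0038 0.0001 0.0004] y-axis yaw -93.51 zaxis [ 0.1691 -0.0103 -0.9855] F [ 1.97 -0.88 -0.46] w 33.3 g 41.5
[ 1.46 -0.33 -0.08 -0.02 -0.09 -0.02]
```

>>> jog_arm:
  turn:
    - [0,0,0]
    - [0,0,0]
    - [0,0,0]
    - [0,0,0]
    - [0,0,0]
    - [0,0,0]
  delta_pos:
    - [0.0002,0,-0.0012]
    - [0.0023,0,0.0004]
    - [0,0,0]
    - [-0.0001,0,0.0008]
    - [0,0,0]
    - [0,0,0]
  gripper: [0.02,0.02,0.02,0.02,0.02,0.02]

```text
time: 17.48
tool_pos: [0.5215, 0.1285, 0.2245]
tcp_rot: [3.124, -0.096, 0.264]
wrist_force: [0.1, 0.2, -2.9]
width: 0.392
grip_force: 41.2
```

```bash
python3 f.py
```

```text
t 17.78 pos [0.5219 0.1286 0.2249] tool delta [0.0016 0.0001 0.0001] y-axis yaw -93.51 zaxis [ 0.1687 -0.0104 -0.9856] F [ 0.26  0.45 -4.28] w 33.4 g 41.1
[ 0.15 -0.03 -3.87  0.    0.19  0.01]
```

>>> jog_arm:
  turn:
    - [0,0,0]
    - [0,0,0]
    - [0,0,0]
    - [0,0,0]
  delta_pos:
    - [-0.0001,0,0.0006]
    - [0,0,0]
    - [0,0,0]
    - [0,0,0]
  gripper: [0.02,0.02,0.02,0.02]

```text
time: 18.12
tool_pos: [0.522, 0.1286, 0.2245]
tcp_rot: [3.124, -0.096, 0.266]
wrist_force: [0.1, 0.2, -2.6]
width: 0.387
grip_force: 41.2
```

```bash
python3 f.py
```

```text
t 18.42 pos [0.522  0.1286 0.2245] tool delta [ 0.0015  0.0001 -0.0002] y-axis yaw -93.51 zaxis [ 0.169  -0.0103 -0.9856] F [-0.41  0.64 -3.04] w 33.4 g 41.2
[-0.37  0.05 -3.18  0.01  0.18  0.01]
```

>>> jog_arm:
  turn:
    - [0,0,0]
    - [0,0,0]
    - [0,0,0]
    - [0,0,0]
  delta_pos:
    - [-0.0001,0,0.0004]
    - [0,0,0]
    - [0,0,0]
    - [0,0,0]
  gripper: [0.02,0.02,0.02,0.02]

```text
time: 18.75
tool_pos: [0.5221, 0.1286, 0.2243]
tcp_rot: [3.124, -0.096, 0.267]
wrist_force: [-0.3, 0.3, -0.8]
width: 0.392
grip_force: 41.4
```

```bash
python3 f.py
```

```text
t 19.05 pos [0.5221 0.1286 0.2242] tool delta [ 0.0015  0.0002 -0.0005] y-axis yaw -93.51 zaxis [ 0.1693 -0.0103 -0.9855] F [-0.94  0.44 -0.78] w 33.4 g 41.5
[-0.83 -0.05 -0.67 -0.04  0.22  0.01]
```

The hook now carries about 3 N with little side force. I'll drop to minimum grip so the dipper can settle.

>>> jog_arm:
  turn:
    - [0,0,0]
    - [0,0,0]
    - [0,0,0]
    - [0,0,0]
    - [0,0,0]
    - [0,0,0]
  delta_pos:
    - [0,0,0]
    - [0,0,0]
    - [0,0,0]
    - [0,0,0]
    - [0,0,0]
    - [0,0,0]
  gripper: [0.03,0.03,0.03,0.03,0.03,0.03]
  grip_force: 20

```text
time: 19.55
tool_pos: [0.5221, 0.1286, 0.2242]
tcp_rot: [3.124, -0.096, 0.267]
wrist_force: [-0.9, -0.9, 0.6]
width: 0.388
grip_force: 41.6
```

```bash
python3 f.py
python3 - <<'E'
from h import *
s=vision.read_camera("scene")[:,:,::-1]
cv2.imwrite("pics/s7.png",cv2.resize(s[105:205,295:395],(600,600),interpolation=2))
E
```

```text
t 19.85 pos [0.5221 0.1286 0.2242] tool delta [ 0.0015  0.0001 -0.0006] y-axis yaw -93.51 zaxis [ 0.1692 -0.0103 -0.9855] F [-0.54  0.19  0.35] w 33.4 g 41.6
[-1.05 -0.28  0.79  0.    0.18 -0.01]
```

View pics/s7.png

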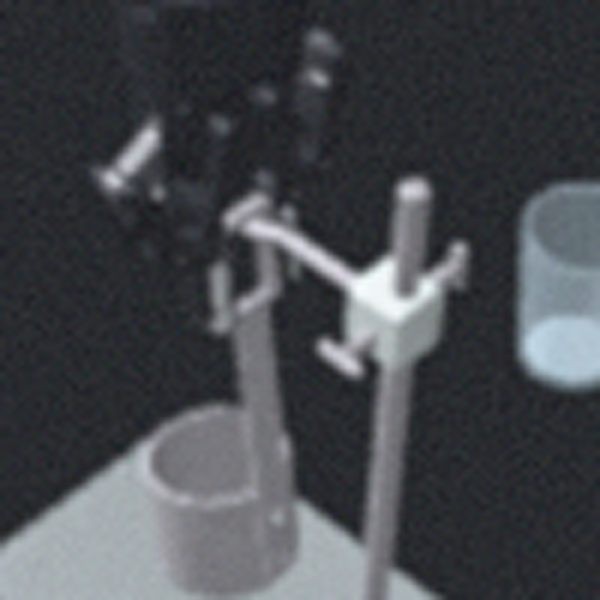

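The crop (6x, origin (295,105)) shows the eye's top bar seated on the bend near (245,212), with the cup leaning properly and the stand undisturbed. I'll ease the fingers open.

>>> jog_arm:
  turn:
    - [0,0,0]
    - [0,0,0]
    - [0,0,0]
    - [0,0,0]
    - [0,0,0]
    - [0,0,0]
  delta_pos:
    - [0,0,0]
    - [0,0,0]
    - [0,0,0]
    - [0,0,0]
    - [0,0,0]
    - [0,0,0]
  gripper: [0.0325,0.033,0.0333,0.0336,0.0336,0.0336]
  grip_force: 20

```text
time: 20.4
tool_pos: [0.5221, 0.1286, 0.2241]
tcp_rot: [3.124, -0.096, 0.267]
wrist_force: [-0.7, 0.8, 1.4]
width: 0.389
grip_force: 20.4
```

```bash
python3 f.py
```

```text
t 20.7 pos [0.522  0.1286 0.2241] tool delta [ 0.0016  0.0001 -0.0007] y-axis yaw -93.51 zaxis [ 0.1691 -0.0103 -0.9855] F [-0.13 -0.03  0.82] w 33.9 g 20.4
[ 0.03  0.21  1.16  0.02  0.1  -0.01]
```

>>> jog_arm:
  turn:
    - [0,0,0]
    - [0,0,0]
    - [0,0,0]
    - [0,0,0]
    - [0,0,0]
    - [0,0,0]
    - [0,0,0]
    - [0,0,0]
    - [0,0,0]
    - [0,0,0]
  delta_pos:
    - [0,0,0]
    - [0,0,0]
    - [0,0,0]
    - [0,0,0]
    - [0,0,0]
    - [0,0,0]
    - [0,0,0]
    - [0,0,0]
    - [0,0,0]
    - [0,0,0]
  gripper: [0.0337,0.0338,0.0339,0.034,0.034,0.0341,0.0341,0.0342,0.0342,0.0342]

```text
time: 21.53
tool_pos: [0.5219, 0.1285, 0.2239]
tcp_rot: [3.124, -0.096, 0.266]
wrist_force: [0.1, -0.6, 0.5]
width: 0.402
grip_force: 0.4
```

```bash
python3 f.py
```

```text
t 21.83 pos [0.5219 0.1286 0.2239] tool delta [ 0.0018  0.0001 -0.0008] y-axis yaw -93.51 zaxis [ 0.1686 -0.0104 -0.9856] F [-0.23 -0.09  0.06] w 33.9 g 0.4
[-0.16  0.13  0.68  0.01  0.06  0.01]
```

>>> jog_arm:
  turn:
    - [0,0,0]
    - [0,0,0]
    - [0,0,0]
    - [0,0,0]
    - [0,0,0]
    - [0,0,0]
    - [0,0,0]
    - [0,0,0]
    - [0,0,0]
    - [0,0,0]
    - [0,0,0]
    - [0,0,0]
  delta_pos:
    - [0,0,0]
    - [0,0,0]
    - [0,0,0]
    - [0,0,0]
    - [0,0,0]
    - [0,0,0]
    - [0,0,0]
    - [0,0,0]
    - [0,0,0]
    - [0,0,0]
    - [0,0,0]
    - [0,0,0]
  gripper: [0.0345,0.0348,0.0352,0.036,0.037,0.039,0.042,0.046,0.05,0.055,0.06,0.06]

```text
time: 22.83
tool_pos: [0.522, 0.1286, 0.224]
tcp_rot: [3.124, -0.096, 0.266]
wrist_force: [0.4, 0.4, 0.4]
width: 0.704
grip_force: 0.0
```

>>> jog_arm:
  turn:
    - [0,0,0]
    - [0,0,0]
    - [0,0,0]
    - [0,0,0]
    - [0,0,0]
    - [0,0,0]
    - [0,0,0]
    - [0,0,0]
    - [0,0,0]
    - [0,0,0]
    - [0,0,0]
    - [0,0,0]
    - [0,0,0]
    - [0,0,0]
  delta_pos:
    - [0,0,-0.005]
    - [0,0,-0.01]
    - [0,0,-0.015]
    - [0,0,-0.015]
    - [0,0,-0.015]
    - [0,0,-0.02]
    - [0,0,-0.02]
    - [0,0,-0.02]
    - [0,0,0]
    - [0,0,0]
    - [0,0,0]
    - [0,0,0]
    - [0,0,0]
    - [0,0,0]
  gripper: [0.06,0.06,0.06,0.06,0.06,0.06,0.06,0.06,0.06,0.06,0.06,0.06,0.06,0.06]

```text
time: 24.0
tool_pos: [0.5012, 0.1297, 0.3409]
tcp_rot: [3.123, -0.096, 0.263]
wrist_force: [0.1, 0.6, 0.4]
width: 0.702
grip_force: 0.0
```

Run:
```python
from h import *
a=vision.read_camera("scene");[vision.read_camera("top") for _ in range(8)];b=vision.read_camera("scene")
def g(i):return cv2.GaussianBlur(cv2.cvtColor(i,6+1),(0,0),1).astype(float)
d=abs(g(a)-g(b))[105:215,305:395];print("motion",d.max())
# compare to seated picture: handle strip/cup region & stand
o=cv2.imread("pics/s7.png");c=cv2.resize(b[105:205,295:395][:,:,::-1],(600,600),interpolation=2)
D=abs(g(o)-g(c));print("cup/handle",D[300:,100:350].max(),"stand",D[150:,340:500].max(),"eye",D[190:320,200:300].max())
# yellow-free numeric: shift of the cup by template match
for n,(y,x,h,w) in {"cup":(390,130,200,180),"boss":(170,310,220,170)}.items():
    r=cv2.matchTemplate(c,o[y:y+h,x:x+w],5);_,v,_,l=cv2.minMaxLoc(r);print(n,v,l[0]-x,l[1]-y)
```

```text
motion 29.0
cup/handle 66.0 stand 17.0 eye 142.0
cup 0.987593412399292 2 -3
boss 0.9985865950584412 0 0
```

>>> jog_arm:
  turn:
    - [0,0,0]
    - [0,0,0]
    - [0,0,0]
    - [0,0,0]
    - [0,0,0]
    - [0,0,0]
    - [0,0,0]
    - [0,0,0]
    - [0,0,0]
    - [0,0,0]
    - [0,0,0]
    - [0,0,0]
    - [0,0,0]
    - [0,0,0]
    - [0,0,0]
    - [0,0,0]
    - [0,0,0]
    - [0,0,0]
    - [0,0,0]
    - [0,0,0]
  delta_pos:
    - [0,0,0]
    - [0,0,0]
    - [0,0,0]
    - [0,0,0]
    - [0,0,0]
    - [0,0,0]
    - [0,0,0]
    - [0,0,0]
    - [0,0,0]
    - [0,0,0]
    - [0,0,0]
    - [0,0,0]
    - [0,0,0]
    - [0,0,0]
    - [0,0,0]
    - [0,0,0]
    - [0,0,0]
    - [0,0,0]
    - [0,0,0]
    - [0,0,0]
  gripper: [0.06,0.06,0.06,0.06,0.06,0.06,0.06,0.06,0.06,0.06,0.06,0.06,0.06,0.06,0.06,0.06,0.06,0.06,0.06,0.06]

```text
time: 26.17
tool_pos: [0.5017, 0.1299, 0.3422]
tcp_rot: [3.124, -0.096, 0.266]
wrist_force: [-0.8, 0.7, -1.0]
width: 0.702
grip_force: 0.0
```

Run:
```python
from h import *
def g(i):return cv2.GaussianBlur(cv2.cvtColor(i,7),(0,0),1).astype(np.float32)
I=[g(vision.read_camera("scene")) for _ in range(8)]
print(read_state()["time"])
for n,(y,x,h,w) in {"cup":(170,317,35,30),"eye":(135,328,25,16),"rod":(150,352,40,14)}.items():
    print(n,[np.round(cv2.phaseCorrelate(I[0][y:y+h,x:x+w].copy(),i[y:y+h,x:x+w].copy())[0],2).tolist() for i in I[1:]], max(abs(I[0]-i)[y:y+h,x:x+w].max() for i in I))
```

```text
26.5667
cup [[-0.08, 0.07], [-0.09, -0.03], [-0.09, 0.05], [-0.01, 0.04], [-0.04, -0.01], [-0.1, -0.06], [-0.01, -0.06]] 3.0
eye [[0.08, 0.41], [0.02, 0.53], [-0.08, 0.54], [0.06, 0.46], [0.13, 0.3], [0.02, 0.44], [-0.03, 0.51]] 3.0
rod [[0.5, 0.01], [0.5, 0.04], [0.51, 0.01], [0.5, 0.05], [0.48, 0.01], [0.46, -0.01], [0.48, 0.03]] 4.0
```

Everything is at rest: the pixels change only at noise level. I'm handing it in.

```bash
python3 -c "
from workcell import ticket
print(ticket.finish_job())"
```

```text
the job is handed in; nothing more can be done
None
```

The dipper hangs still by its eye in the bend of the hook, cup on the side away from the rod, released with the gripper clear; the job was handed in at about 27 s, and no verdict was returned.

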